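Hang the ring carrier on the spring balancer

TASK

Pick up the carrier with the setting rings by its black head and hang it on the spring balancer, its cross pin lying in the notches of both fork prongs. Keep hold of it while you slowly ease it down and the sprung arm sinks, and let go only once the arm carries the whole weight by itself, so that on letting go the arm neither drops nor springs up; do not force the arm. Leave the carrier hanging still, and do not disturb the reference sphere stand.

Things in the scene. Friction and masses are not known exactly. Their poses are not given: they have to be found in the camera images.
- carrier: Loose upright steel carrier, 146 mm tall, of unseen mass 0.3 to 0.95 kg: foot disc 64 mm across, two setting rings (52, 39 mm across) fixed on it up to 40 mm height, bare 8 mm stem, cross pin, black head. It starts standing on the worktop, on the right or the left side. Origin: centre of the foot's underside; z up the stem, y along the pin; a half turn about z is the same.
- carrier_head (a point): Centre of the carrier's black grip head, a square block 20 x 20 x 32 mm (32 high) with a red dot on top; 130 mm above the foot's underside. Axes as the carrier's.
- carrier_pin (a point): Middle of the carrier's steel cross pin, 8 mm thick, 60 mm long along y (30 mm to each side of the stem, red ends); 45 mm below the head's centre, 85 mm above the foot's underside. Axes as the carrier's.
- balancer: The whole balancer: fixed round foot 110 mm across, vertical post, and on it a blue sprung arm that points roughly towards the robot and ends in a steel fork. Origin: centre of the foot's underside, under the post. The fork's gap is narrower than the carrier's foot and rings: slide the stem in from the arm's free end with the pin above the prongs, then lower.
- notch (a point): Where the pin's middle lies when hung, 200 mm from point pivot; x along the arm away from the post, y across the fork, z up. Prongs run along x at y 10..18 mm either side (20 mm gap), open 20 mm beyond this point, closed 49 mm behind it. On each, two lips leaning apart (about 14 mm free, tops 7 mm above this point, within x +-16 mm) make a notch; its floor is 4 mm below.
- pivot (a point): Level hinge of the balancer's arm (steel coil spring round it), 210 mm above the worktop on the post's axis. The arm's free end moves up and down in an arc about this point.
- beam (a joint): Sinking of the arm, rad: 0 = upper stop, where it rests unloaded, pointing 0.22 above level; grows as it sinks; lower stop 0.75. Springy, about 80 N/m at the notch after a first 1 N, lightly damped. The carrier's weight settles it somewhere in 0.1 to 0.6. Over 0.3 rad/s either way (60 mm/s at the notch) counts as dropping or springing, over 20 N on it as forcing.
- swivel (a joint): Turning of the arm round the vertical post, rad, anticlockwise from above, -0.6..0.6, held by light friction (about 0.6 N sideways at the notch moves it). Starts within -0.2..0.2; may end anywhere.
- stand_mid (a point): Half-way up (93 mm) the fragile black reference sphere stand, 83 mm across the foot, 187 mm tall, loose and upright on the worktop, on the other side from the carrier.

How it is judged (in metres and radians):
On the way, in this order (a step that is already met when the one before it is completed fails the run):
1. the carrier is lifted clear of the worktop in the gripper (height (world z) of carrier_head above 0.17 m and contact force between the fingers and carrier above 1 N), for 0.2 s.
2. the pin lies in the fork's notches and the arm has begun to sink, the gripper still holding the head (distance between carrier_pin and notch below 0.008 m and angle between the y axis of carrier_pin and the y axis of notch, either way round below 0.2 rad and value of joint beam above 0.04 rad and contact force between the fingers and carrier above 1 N), for 0.3 s.
At the end, for the whole second after the job is handed in: The carrier hangs free: the middle of its pin within 8 mm of the notch point and the pin within 0.2 rad of the fork's cross direction, the stem within 0.2 rad of upright, the arm sunk between 0.06 and 0.65 rad, and carrier (40 mm/s, 0.6 rad/s) and arm (0.06 rad/s; swivel 0.1 rad/s) at rest (distance between carrier_pin and notch below 0.008 m and angle between the y axis of carrier_pin and the y axis of notch, either way round below 0.2 rad and velocity of joint beam between -0.06 and 0.06 rad/s and velocity of joint swivel between -0.1 and 0.1 rad/s and value of joint beam between 0.06 and 0.65 rad and linear speed of carrier below 0.04 m/s and angular speed of carrier below 0.6 rad/s and angle between carrier_head's own z axis and vertical below 0.2 rad); the robot touches nothing.
It fails at once if the arm sinks, drops or springs up faster than 0.3 rad/s (60 mm/s at the notch) (velocity of joint beam above 0.3 rad/s or velocity of joint beam below -0.3 rad/s).
It fails at once if the carrier is forced against the balancer with more than 20 N (contact force between carrier and balancer above 20 N).
It fails at once if the gripper or the robot pushes the balancer with more than 10 N (contact force between any of the fingers, the arm and balancer above 10 N).
It fails at once if the reference sphere stand is shifted by more than 20 mm or tipped (distance of stand_mid from where it was at the start of the episode above 0.02 m or angle between stand_mid's own z axis and vertical above 0.2 rad).
It also fails if it takes over 67 s, if anything falls off the work surface, if the arm or the gripper's body presses on something with over 40 N, if the wrist force passes 120 N, or if a joint passes its speed limit or range.

ROBOT

A 7-joint arm with a two-finger parallel gripper is mounted at the origin on a cart in front of the work surface, level with it; the furniture and walls round the work are solid. World frame = base frame: x ahead of the robot, y to its left, z up, the work surface at z = 0. Lengths are in m, angles in degrees, forces in N, time in s.
With the tool pointing down it reaches from about 0.425 to 0.825 m from the base axis. Payload 3.6 kg.
Tool frame: the origin (TCP) lies on the mounting face of the last link; the fingertips stand 173 mm ahead of it and the grasp point (between the pads) lies 155 mm ahead of it; z points along the fingers, y is the line along which they close (so a half turn about z gives the same grasp; the last joint's range is limited). The gripper opens to 85 mm and grips with 20 to 120 N. Pads are 22 mm wide; open, the fingers measure 114 mm over their backs; the gripper's body (76 mm by 85 mm) begins 54 mm behind the grasp point. The pads swing forward as they close: fully open they stand 13 mm farther back than shut.
Start: joints at [68.726, 35.231, -0.722, 81.555, 0.464, 63.22, -2.315], TCP at [0.22, -0.612, 0.405] pointing down, gripper open.
Joint ranges: [-178.69, 178.69], [-17.37, 117.87], [-77.05, 75.6], [15.02, 138.74], [-78.02, 258.01], [0.78, 113.62], [-162.83, 162.83]. Speed limits (degrees/s): [159.86, 159.86, 180, 180, 180, 180, 180].

INTERFACE

Orientations are given as [roll, pitch, yaw] about the fixed x, y, z axes, in that order (R = Rz(yaw) Ry(pitch) Rx(roll)).
In Python, from cell import readout, vision, robot gives the robot as it stands.
- The arm moves only by the tool arm_command, never from a script. Its argument "series" is a list that holds one entry, the list of rows, each a list of 7 numbers: the turn, a rotation vector about the world's x, y, z in rad, then the shift along the world's x, y, z in cm, then the closure, from -1 (fully open) to 1 (shut). A call has 1 to 20 rows; each row shifts and turns the commanded pose from where the row before left it; what a row does not reach is not made up. A row lasts 1/8 s, in which the tool goes at most 62.5 mm and 10.7 degrees, less where a joint would pass 70% of its speed; a pose out of reach is approached as far as the arm can. A call with a gripper value outside its range is refused whole. The fingers move at their own pace and stop on an object; "grip_force" is the grip in N (left out, the last holds). Time passes only in rows, so rows that do not move let the fingers close. It gives the time, the measured TCP pose, the force, the opening and the grip force at its end, in the units of the state.
- readout.get_state(): the state, without advancing time (a new reading comes with each control period).
- vision.get_image(name): name is "side" or "top"; returns a dict with "image" (420x560x3 uint8, red, green, blue), "vfov" (degrees; the focal length in pixels is half the picture's height over the tangent of half this angle, whatever the lens; pixels are square), "cx", "cy" (the principal point, pixels), "extrinsics" (4x4, takes a point from world to camera coordinates). Camera axes: x right, y down, z forward; pixel columns grow to the right and rows downward; lengths in m; the calibration is good to about 2 mm. A picture is of the moment at which its call begins. There is no depth.
- robot.job_done(): hands the job in; it is judged then, once.
The state is a dict: "t": time; "qpos": joint angles; "joint_velocities": joint speeds; "joint_torque": joint torques, N m; "tcp_pos": TCP position; "orientation": TCP orientation; "ft_force": force on the tool from outside, world axes, zero at the start; "wrist_torque": the same for the moment, N m; "opening": finger opening in m; "grip_force": force on a finger pad.
Only numpy, scipy, OpenCV 4.12 (cv2) and the standard library are available. Lean on these libraries where they do the work, as an engineer would, in place of code of your own. Each camera call takes 0.05 s, during which the arm holds its last target. There are 200 camera calls.

## Working session

There is one attempt and no reset: what is moved stays moved. The work goes in short steps, Python scripts to look and compute and a tool call to move; the robot and the scene stay as the last step left them, time stands still between calls to the robot, and variables do not carry over. Pictures are saved under pics/ and viewed, at most 10 in all, crops included, and the job is handed in when it is done.

Besides the shell and the picture viewer there is one more tool, called after "Emit:" by a JSON object that holds its "method" and its "body". arm_command: Moves the arm, as the interface text tells. Its arguments: {"type":"object","properties":{"series":{"type":"array"},"grip_force":{"type":"number"}},"required":["series"]}

```bash
mkdir -p pics
cat > h.py <<'E'
import numpy as np, cv2
from cell import readout, vision, robot
def cam(n):
    d=vision.get_image(n); im=d["image"]; f=im.shape[0]/2/np.tan(np.radians(d["vfov"])/2)
    K=np.array([[f,0,d["cx"]],[0,f,d["cy"]],[0,0,1.]]); return im,K,np.array(d["extrinsics"])
def ray(K,E,uv):
    R,t=E[:3,:3],E[:3,3]; return -R.T@t, R.T@np.linalg.solve(K,[uv[0],uv[1],1.])
def plane(K,E,uv,z):
    o,d=ray(K,E,uv); return o+d*(z-o[2])/d[2]
def tri(rs):
    A=0;b=0
    for o,d in rs:
        d=d/np.linalg.norm(d); P=np.eye(3)-np.outer(d,d); A=A+P; b=b+P@o
    return np.linalg.solve(A,b)
def proj(K,E,p):
    q=K@(E[:3,:3]@np.array(p)+E[:3,3]); return q[:2]/q[2]
E
python3 - <<'E'
from h import *
for n in("side","top"):
    im,K,Ex=cam(n); cv2.imwrite(f"pics/{n}0.png",im[:,:,::-1]); print(n,K[0,0],K[:2,2],(-Ex[:3,:3].T@Ex[:3,3]).round(3),Ex[2,:3].round(2))
s=readout.get_state();print(s)
E
```

```text
side 510.5016297746129 [275.21947186 206.80827448] [0.108 0.493 1.221] [ 0.38 -0.39 -0.84]
top 456.65004919175675 [267.72492476 199.87654125] [ 3.010e-01 -1.000e-03  1.408e+00] [ 0.23 -0.02 -0.97]
{'t': 0.1, 'qpos': array([68.72741551, 35.28594168, -0.72295261, 81.63286749,  0.46496982,
       63.22070571, -2.31575454]), 'joint_velocities': array([-0.04366299, -0.07304231,  0.02695703, -0.29197023,  0.03816962,
       -0.07272842,  0.03214394]), 'joint_torque': array([ 1.12487814e-03, -4.70386577e+01,  2.60318611e-01, -1.71571702e+01,
        1.01120913e-02,  5.84513764e-03, -1.15105723e-05]), 'tcp_pos': array([ 0.21960866, -0.61147248,  0.40362401]), 'orientation': array([-1.79863398e+02,  2.50978127e-03,  1.97574655e+01]), 'ft_force': array([ 0.87127365,  0.00452924, -0.08227595]), 'wrist_torque': array([-0.01400446,  0.01891228, -0.00587507]), 'grip_force': 0.0, 'opening': 0.08554987384677741}
```

View pics/side0.png

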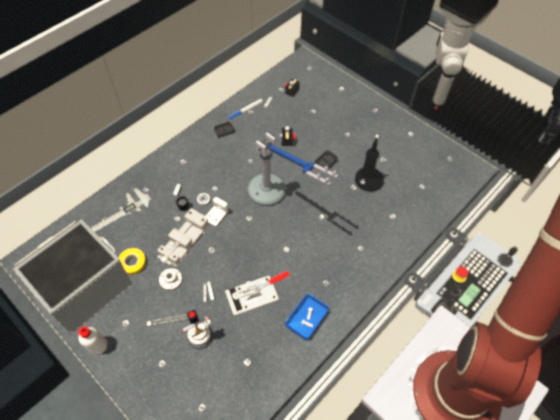

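View pics/top0.png

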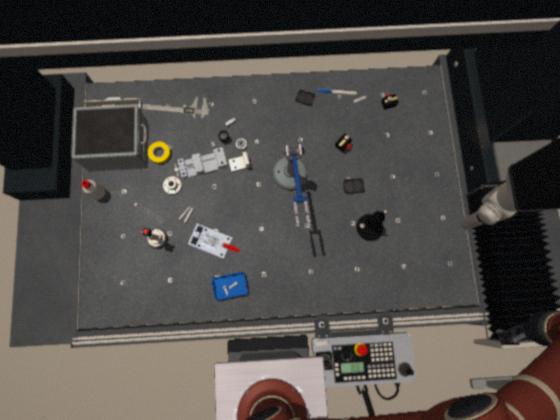

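The side view shows the carrier near (200,330), the balancer foot near (266,188), the fork tip near (325,173) and the stand near (370,175). In the top view they are near (155,237), (290,173), (305,220) and (371,226). Next I'll zoom in.

```bash
cat > mos.py <<'E'
from h import *
import sys
def mos(name,boxes):
    out=np.zeros((600,800,3),np.uint8); ims={n:cam(n)[0] for n in("side","top")}
    for i,(n,x,y,w,h) in enumerate(boxes):
        c=cv2.resize(ims[n][y:y+h,x:x+w],(400,300),interpolation=cv2.INTER_CUBIC); c=cv2.convertScaleAbs(c,alpha=1.5)
        out[i//2*300:i//2*300+300,i%2*400:i%2*400+400]=c
    cv2.imwrite(name,out[:,:,::-1])
E
python3 - <<'E'
from mos import *
mos("pics/m1.png",[("side",160,295,80,60),("top",120,210,80,60),("side",255,125,100,75),("top",255,160,100,75)])
for n in("side","top"):
    im,K,Ex=cam(n); h=cv2.cvtColor(im,cv2.COLOR_RGB2HSV)
    m=((h[...,0]<8)|(h[...,0]>172))&(h[...,1]>140)&(h[...,2]>60)
    k,l,st,c=cv2.connectedComponentsWithStats(m.astype(np.uint8))
    print(n,[(c[i].round(1).tolist(),int(st[i,4])) for i in range(1,k) if st[i,4]<200])
E
```

```text
side [([286.3, 84.3], 3), ([435.3, 107.9], 9), ([293.4, 136.3], 20), ([559.0, 202.0], 3), ([555.6, 224.8], 198), ([547.0, 230.0], 1), ([529.0, 262.0], 1), ([462.1, 271.5], 93), ([278.9, 277.1], 111), ([513.0, 287.0], 1), ([191.5, 314.1], 41), ([83.8, 331.5], 96), ([431.0, 357.0], 1), ([424.0, 363.0], 1), ([417.0, 379.0], 1), ([460.0, 382.0], 1), ([421.0, 385.0], 1), ([470.5, 385.0], 2), ([452.0, 391.0], 1), ([452.0, 393.0], 1), ([454.0, 393.0], 1), ([433.0, 394.0], 1), ([446.0, 395.5], 2), ([448.0, 394.0], 1), ([450.0, 394.0], 1), ([453.0, 397.0], 1), ([451.0, 399.0], 1), ([453.7, 400.0], 7), ([450.0, 401.5], 2), ([453.0, 403.0], 1), ([434.0, 418.5], 2)]
top [([386.9, 94.7], 7), ([348.0, 146.2], 23), ([85.2, 183.6], 54), ([145.4, 231.0], 22), ([231.5, 247.5], 72), ([552.1, 320.3], 50), ([362.9, 350.0], 88), ([526.0, 373.0], 1), ([518.0, 380.0], 1), ([517.0, 382.0], 1), ([258.0, 388.0], 1), ([253.0, 390.0], 1), ([256.0, 391.0], 1), ([253.0, 392.0], 1), ([280.1, 416.2], 76), ([393.0, 417.0], 1), ([397.0, 417.0], 1), ([401.8, 418.3], 12), ([413.4, 418.2], 24), ([382.0, 419.0], 1), ([390.0, 419.0], 1), ([394.0, 419.0], 1), ([406.0, 419.0], 1)]
```

View pics/m1.png

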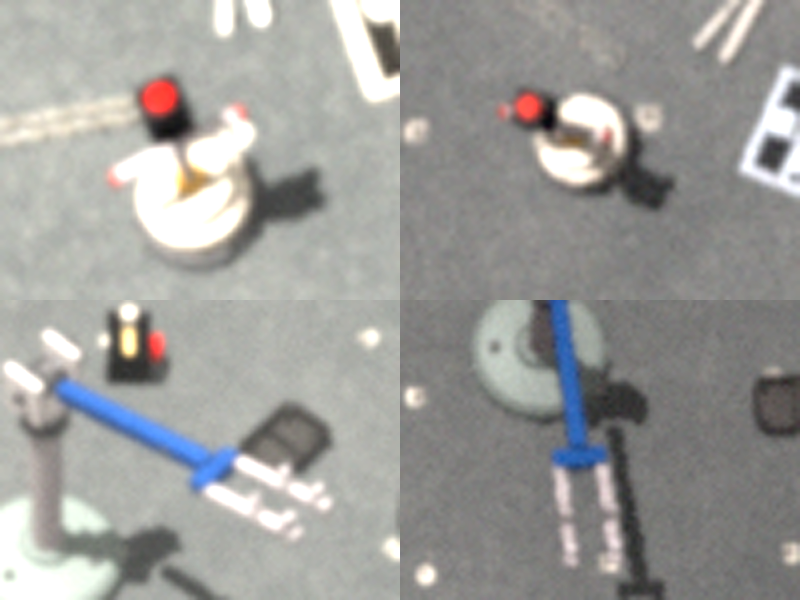

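Run:
```python
from h import *
(ims,Ks,Es),(imt,Kt,Et)=cam("side"),cam("top")
def T(s,t):
    p=tri([ray(Ks,Es,s),ray(Kt,Et,t)]); return p.round(4),(proj(Ks,Es,p)-s).round(1),(proj(Kt,Et,p)-t).round(1)
print("head",T((191.5,314.1),(145.4,231.0)))
print("pinA",T((182.8,330.4),(140.6,232.2)));print("pinB",T((207.4,317.2),(161.2,236.6)))
print("tipL",T((329.2,183.3),(297,226.3)),T((335.8,175.8),(308.8,227)))
print("foot bal",plane(Ks,Es,(266,188),.01),plane(Kt,Et,(290,172),.01))
print("head146",plane(Ks,Es,(191.5,314.1),.146),plane(Kt,Et,(145.4,231.0),.146))
print("pin85",[plane(Ks,Es,p,.085).round(4) for p in((182.8,330.4),(207.4,317.2))],[plane(Kt,Et,p,.085).round(4) for p in((140.6,232.2),(161.2,236.6))])
for n,im,K,E in(("s",ims,Ks,Es),("t",imt,Kt,Et)):
    h=cv2.cvtColor(im,cv2.COLOR_RGB2HSV); m=((h[...,0]>105)&(h[...,0]<130)&(h[...,1]>120)&(h[...,2]>50)).astype(np.uint8)
    k,l,st,c=cv2.connectedComponentsWithStats(m)
    for i in range(1,k):
        if st[i,4]>60: print(n,c[i].round(1),st[i])
    # foot (greenish-grey): hue mask
    g=cv2.inRange(h,(55,12,80),(100,90,255)); k,l,st,c=cv2.connectedComponentsWithStats(cv2.morphologyEx(g,cv2.MORPH_OPEN,np.ones((3,3))))
    for i in range(1,k):
        if st[i,4]>150: 
            e=cv2.fitEllipse(cv2.convexHull(np.argwhere(l==i)[:,::-1].astype(np.int32))); print("foot",n,c[i].round(1),st[i],np.round(e[0],1),np.round(e[1],1),plane(K,E,e[0],.008).round(4))
```

```text
head (array([0.5261, 0.3228, 0.1447]), array([-0.3, -0.1]), array([0.1, 0.2]))
pinA (array([0.5344, 0.3527, 0.0831]), array([-0.2, -0.1]), array([0.1, 0.2]))
pinB (array([0.5177, 0.2924, 0.0836]), array([-0.3, -0.1]), array([0.1, 0.2]))
tipL (array([ 0.4966, -0.0925,  0.2538]), array([-0.3, -0.1]), array([0.1, 0.2])) (array([ 0.4964, -0.1212,  0.2534]), array([1.2, 0.4]), array([-0.5, -1. ]))
foot bal [ 0.71399551 -0.09992628  0.01      ] [ 0.71494994 -0.10189093  0.01      ]
head146 [0.52497194 0.32276135 0.146     ] [0.5264458  0.32277489 0.146     ]
pin85 [array([0.5332, 0.3527, 0.085 ]), array([0.5164, 0.2923, 0.085 ])] [array([0.5346, 0.3524, 0.085 ]), array([0.5181, 0.2924, 0.085 ])]
s [292.3 158.1] [269 145  45  27 236]
s [308.  314.2] [286 294  43  46 841]
foot s [ 46.4 411.8] [ 30 400  37  20 468] [ 47.6 412.2] [24.  37.4] [0.6345 0.677  0.008 ]
t [297.2 182. ] [292 156  15  46 242]
t [229.9 285.9] [212 272  36  28 647]
```

The head top triangulates to z=0.145 and the pin ends to z≈0.083, with 62 mm between them, so the carrier is at about (0.526, 0.3225) with yaw -15.5°. The fork tip is at (0.4965, -0.107, 0.254) and the post at (0.7145, -0.101), so the swivel is about +1.6°. All of this agrees with the given sizes.

Emit:
{"method": "arm_command", "body": {"series": [[[0,0,0.1148,3.5,3.25,1.2,-1],[0,0,0.1148,3.5,3.25,1.2,-1],[0,0,0.1148,3.5,3.25,1.2,-1],[0,0,0.1148,3.5,3.25,1.2,-1],[0,0,0.1148,3.5,3.25,1.2,-1],[0,0,0.1148,3.5,3.25,1.2,-1],[0,0,0.1148,3.5,3.25,1.2,-1],[0,0,0.1148,3.5,3.25,1.2,-1],[0,0,0.1148,0.7,5,0,-1],[0,0,0.1148,0.7,5,0,-1],[0,0,0.1148,0.7,5,0,-1],[0,0,0.1148,0.7,5,0,-1],[0,0,0.1148,0.7,5,0,-1],[0,0,0.1148,0.7,5,0,-1],[0,0,0.1148,0.7,5,0,-1],[0,0,0,0,0,0,-1]]], "grip_force": 60}}

```text
t: 2.4
tcp_pos: [0.5484, 0.0037, 0.5013]
orientation: [179.9, -0.2, 119.0]
ft_force: [0.5, -0.8, 0.7]
opening: 0.0856
grip_force: 0.0
```

Emit:
{"method": "arm_command", "body": {"series": [[[0,0,0.1148,-0.33,4.6,0,-1],[0,0,0.1148,-0.33,4.6,0,-1],[0,0,0.1148,-0.33,4.6,0,-1],[0,0,0.1148,-0.33,4.6,0,-1],[0,0,0.1148,-0.33,4.6,0,-1],[0,0,0.1148,-0.33,4.6,0,-1],[0,0,0.1148,-0.33,4.6,0,-1],[0,0,0,0,0,0,-1],[0,0,0,0,0,0,-1]]]}}

```text
t: 3.52
tcp_pos: [0.5264, 0.3191, 0.5003]
orientation: [-179.9, 0.0, 164.3]
ft_force: [-0.3, -0.3, -0.6]
opening: 0.0856
grip_force: 0.0
```

Run:
```python
from h import *
(ims,Ks,Es),(imt,Kt,Et)=cam("side"),cam("top")
s=readout.get_state();print(s['t'],s['tcp_pos'],s['orientation'],s['qpos'].round(1),s['ft_force'])
cv2.imwrite("pics/s2.png",np.hstack([cv2.resize(ims[110:350,150:410],(400,369)),cv2.resize(imt[130:370,110:370],(400,369))])[:,:,::-1])
# blue arm direction: principal line in top view, points mapped at arm height
h=cv2.cvtColor(imt,cv2.COLOR_RGB2HSV); m=((h[...,0]>105)&(h[...,0]<130)&(h[...,1]>120)&(h[...,2]>50)); m[235:]=0; m[:,:285]=0; m[:,310:]=0
for r0 in range(156,204,4):
    c=np.argwhere(m[r0:r0+4]);
    if len(c): print(r0+1.5,c[:,1].mean().round(2),len(c))
```

```text
3.625 [0.52669792 0.31839795 0.50056137] [-1.79911804e+02  6.38236226e-02  1.64236759e+02] [ -9.   33.2 -43.7  77.9  22.9  77.8  21.5] [ 0.6009906  -0.13518244  0.13085598]
157.5 294.0 14
161.5 294.22 18
165.5 294.5 16
169.5 295.5 16
173.5 295.78 18
177.5 296.75 20
181.5 297.22 18
185.5 298.0 20
189.5 298.37 19
193.5 298.65 17
197.5 299.56 43
201.5 298.71 17
```

View pics/s2.png

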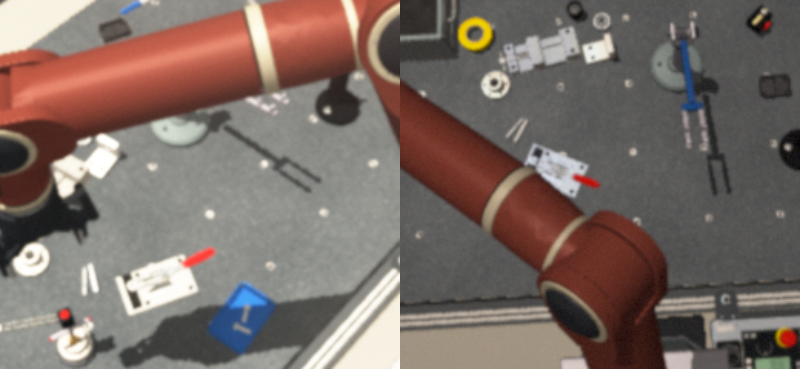

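The arm clears everything. The carrier is visible at lower left, untouched, and the tool is about 4 mm short in y. Now I'll descend and grip.

Emit:
{"method": "arm_command", "body": {"series": [[[0,0,0.003,-0.05,0.4,-2.5,-1],[0,0,0,0,0,-2.5,-1],[0,0,0,0,0,-2.5,-1],[0,0,0,0,0,-2.5,-1],[0,0,0,0,0,-2,-1],[0,0,0,0,0,-2,-1],[0,0,0,0,0,-1,-1],[0,0,0,0,0,0,-1],[0,0,0,0,0,0,-1]]]}}

```text
t: 4.75
tcp_pos: [0.5255, 0.3242, 0.3517]
orientation: [179.9, 0.1, 164.6]
ft_force: [0.6, 0.3, 0.5]
opening: 0.0853
grip_force: 0.0
```

Run:
```python
from h import *
(ims,Ks,Es),(imt,Kt,Et)=cam("side"),cam("top")
s=readout.get_state();print(s['t'],s['tcp_pos'],s['orientation'],s['qpos'].round(1),s['ft_force'])
cv2.imwrite("pics/s3.png",np.hstack([cv2.resize(ims[270:360,140:260],(400,300),interpolation=cv2.INTER_CUBIC),cv2.resize(imt[180:270,90:210],(400,300),interpolation=cv2.INTER_CUBIC)])[:,:,::-1])
# arm line: iterate height from radius to post
post=np.array([.7145,-.101])
for u,v in((294.0,157.5),(294.22,161.5),(295.5,169.5),(296.75,177.5),(298,185.5),(298.65,193.5),(299.56,198.5)):
    z=.215
    for _ in range(5):
        p=plane(Kt,Et,(u,v),z); r=np.linalg.norm(p[:2]-post); z=.21+r*np.tan(.22)+.005
    print(p.round(4),r.round(3))
```

```text
4.85 [0.52527551 0.3244564  0.35171548] [1.79919686e+02 6.63977701e-02 1.64621122e+02] [-10.7  40.5 -40.4  90.4  29.1  59.9  15.5] [-0.07063542 -0.21750126 -0.59500398]
[ 0.6935 -0.1006  0.2197] 0.021
[ 0.6812 -0.1001  0.2225] 0.033
[ 0.6567 -0.1015  0.2279] 0.058
[ 0.6326 -0.1028  0.2333] 0.082
[ 0.6089 -0.1041  0.2386] 0.106
[ 0.5858 -0.1037  0.2438] 0.129
[ 0.5714 -0.1048  0.247 ] 0.143
```

View pics/s3.png

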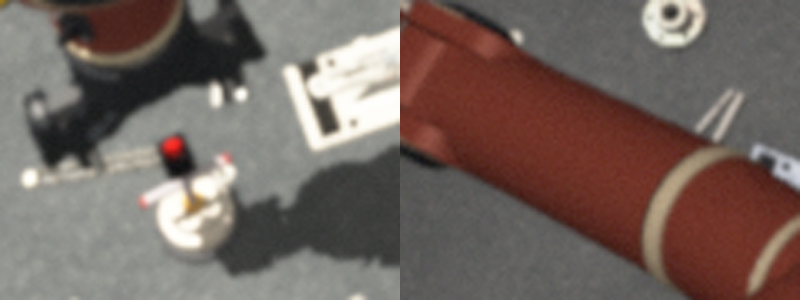

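Run:
```python
from h import *
im,K,E=cam("side"); a=np.radians(74.6); d=np.array([np.cos(a),np.sin(a)]); c=np.array([.5253,.3244])
for z in(.192,.22,.26):
    for o in(-.057,-.043,0,.043,.057): print(z,o,((proj(K,E,[*(c+o*d),z])-[140,270])*10/3).round(0))
```

```text
0.192 -0.057 [240.  80.]
0.192 -0.043 [220.  90.]
0.192 0 [160. 122.]
0.192 0.043 [ 98. 155.]
0.192 0.057 [ 77. 165.]
0.22 -0.057 [235.  62.]
0.22 -0.043 [215.  73.]
0.22 0 [153. 105.]
0.22 0.043 [ 90. 138.]
0.22 0.057 [ 69. 149.]
0.26 -0.057 [228.  36.]
0.26 -0.043 [208.  46.]
0.26 0 [144.  80.]
0.26 0.043 [ 78. 113.]
0.26 0.057 [ 57. 125.]
```

The side view shows the open finger tips at about (97,160) and (220,92) in the crop. That matches the predicted positions, so they straddle the head. Next: descend, close and lift.

Emit:
{"method": "arm_command", "body": {"series": [[[0,0,0,0.05,-0.18,-1.5,-1],[0,0,0,0,0,-1.5,-1],[0,0,0,0,0,-1.5,-1],[0,0,0,0,0,-1.2,-1],[0,0,0,0,0,-1,-1],[0,0,0,0,0,0,-1],[0,0,0,0,0,0,0.3],[0,0,0,0,0,0,1],[0,0,0,0,0,0,1],[0,0,0,0,0,0,1],[0,0,0,0,0,0,1],[0,0,0,0,0,0,1],[0,0,0,0,0,0,1]]], "grip_force": 60}}

```text
t: 6.52
tcp_pos: [0.5258, 0.3227, 0.2842]
orientation: [179.9, 0.0, 164.6]
ft_force: [0.5, 0.0, 2.6]
opening: 0.0193
grip_force: 60.2
```

Run:
```python
from h import *
s=readout.get_state();print(s['t'],s['tcp_pos'],s['orientation'],s['qpos'].round(1),s['ft_force'],s['opening'],s['grip_force'])
```

```text
6.525 [0.52575992 0.32272894 0.28417254] [1.79942659e+02 3.39042403e-02 1.64633776e+02] [-11.9  44.7 -37.7  94.2  32.8  52.5  12.6] [0.51281132 0.01171606 2.58567928] 0.019250933949062736 60.22886574268341
```

Emit:
{"method": "arm_command", "body": {"series": [[[0,0,0,0,0,0.6,1],[0,0,0,0,0,1.5,1],[0,0,0,0,0,2.5,1],[0,0,0,0,0,2.5,1],[0,0,0,0,0,2.5,1],[0,0,0,0,0,2.5,1],[0,0,0,0,0,2.5,1],[0,0,0,0,0,2.5,1],[0,0,0,0,0,2.5,1],[0,0,0,0,0,1.5,1],[0,0,0,0,0,0.5,1],[0,0,0,0,0,0,1],[0,0,0,0,0,0,1],[0,0,0,0,0,0,1]]]}}

```text
t: 8.28
tcp_pos: [0.5257, 0.3223, 0.4988]
orientation: [-179.9, -0.1, 164.6]
ft_force: [0.5, 0.6, -6.5]
opening: 0.0189
grip_force: 59.2
```

Emit:
{"method": "arm_command", "body": {"series": [[[0,0,0.0253,-0.72,-3.58,0,1],[0,0,0.0253,-0.72,-3.58,0,1],[0,0,0.0253,-0.72,-3.58,0,1],[0,0,0.0253,-0.72,-3.58,0,1],[0,0,0.0253,-0.72,-3.58,0,1],[0,0,0.0253,-0.72,-3.58,0,1],[0,0,0.0253,-0.72,-3.58,0,1],[0,0,0.0253,-0.72,-3.58,0,1],[0,0,0.0253,-0.72,-3.58,0,1],[0,0,0.0253,-0.72,-3.58,0,1],[0,0,0.0253,-0.72,-3.58,0,1],[0,0,0.0253,-0.72,-3.58,0,1],[0,0,0,0,0,0,1],[0,0,0,0,0,0,1],[0,0,0,0,0,0,1]]]}}

```text
t: 10.15
tcp_pos: [0.4393, -0.1058, 0.5]
orientation: [180.0, 0.0, -177.8]
ft_force: [0.4, -0.1, -7.4]
opening: 0.0193
grip_force: 60.5
```

Run:
```python
from mos import *
s=readout.get_state();print(s['t'],s['tcp_pos'],s['orientation'],s['qpos'].round(1),s['ft_force'],s['opening'],s['grip_force'])
mos("pics/m4.png",[("side",255,120,120,90),("top",240,160,120,90),("side",220,100,240,180),("top",200,130,240,180)])
```

```text
10.15 [ 0.43929905 -0.1057794   0.49995295] [ 1.79987274e+02  3.44936733e-02 -1.77823935e+02] [ 49.8  17.7 -51.7 102.5  15.   67.   85.7] [ 0.39822695 -0.08274765 -7.35330813] 0.01931739950182306 60.53850173950195
```

View pics/m4.png

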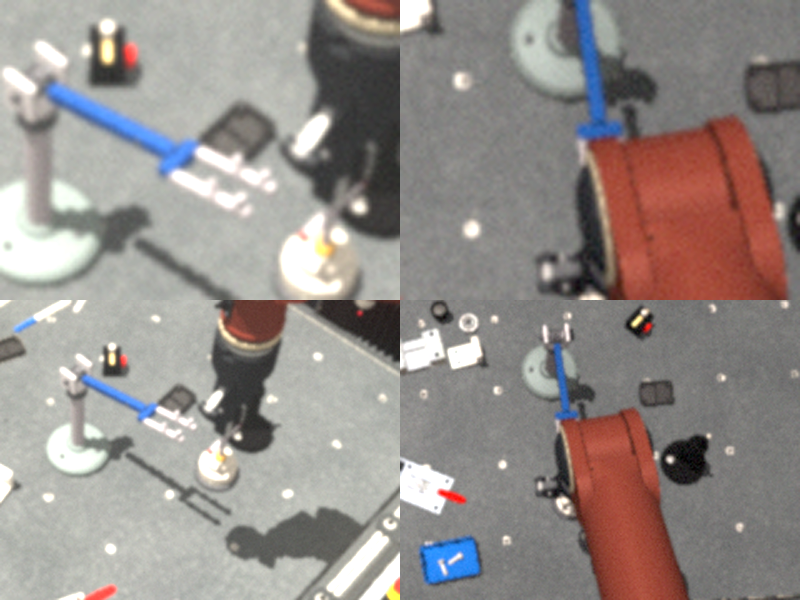

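The side view shows the carrier hanging upright in front of the fork, pin above the prongs. The lifted weight is about 7 N, so I expect it to sink about 75 mm at the notch. I'll lower to the entry height and slide partly in.

Emit:
{"method": "arm_command", "body": {"series": [[[0,0,0,0,-0.05,-1,1],[0,0,0,0,-0.05,-1,1],[0,0,0,0.06,0,-0.5,1],[0,0,0,1,0,0,1],[0,0,0,1,0,0,1],[0,0,0,1,0,0,1],[0,0,0,1,0,0,1],[0,0,0,1,0,0,1],[0,0,0,0.5,0,0,1],[0,0,0,0,0,0,1],[0,0,0,0,0,0,1]]]}}

```text
t: 11.62
tcp_pos: [0.4945, -0.1081, 0.4746]
orientation: [-180.0, -0.1, -178.0]
ft_force: [0.5, -0.8, -7.5]
opening: 0.0192
grip_force: 60.6
```

Run:
```python
from h import *
s=readout.get_state();print(s['t'],s['tcp_pos'],s['orientation'],s['ft_force'],s['wrist_torque'])
im,K,E=cam("side"); c=cv2.convertScaleAbs(cv2.resize(im[130:220,280:400],(800,600),interpolation=cv2.INTER_CUBIC),alpha=1.5); cv2.imwrite("pics/m5.png",c[:,:,::-1])
p=s['tcp_pos']-[0,0,.1992]; f=lambda q:((proj(K,E,q)-[280,130])*20/3).round(0)
a=np.radians(2.1);y=np.array([-np.sin(a),np.cos(a),0])
print("pin",p,[f(p+o*y) for o in(-.03,0,.03)])
n=np.array([.518,-.1066,.2536])
ux=np.array([-np.cos(.22)*np.cos(a),-np.cos(.22)*np.sin(a),np.sin(.22)])
print("prongs tip/notch",[(f(n+.02*ux+o*y),f(n+o*y)) for o in(-.014,.014)])
```

```text
11.625 [ 0.49450711 -0.10810083  0.47457394] [-1.79988015e+02 -5.75723333e-02 -1.77968057e+02] [ 0.52761704 -0.77586423 -7.50380883] [-0.01893675 -0.00436278  0.03540718]
pin [ 0.49450711 -0.10810083  0.27537394] [array([420., 244.]), array([366., 296.]), array([312., 348.])]
prongs tip/notch [(array([376., 296.]), array([331., 274.])), (array([326., 344.]), array([281., 321.]))]
```

View pics/m5.png

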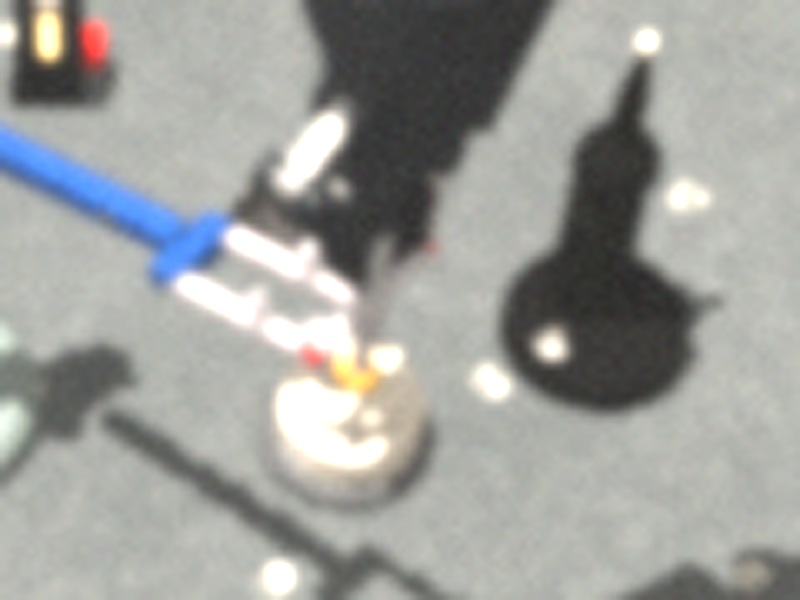

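The pin ends appear at (315,355) and (430,245), within about 1 mm of prediction. The back lips at (253,295) and (305,255) put the notch at x≈0.5175. The stem is in line with the gap, so I'll advance and lower to just above contact.

Emit:
{"method": "arm_command", "body": {"series": [[[0,0,0,0.6,0.1,0,1],[0,0,0,0.6,0,0,1],[0,0,0,0.6,0,0,1],[0,0,0,0.5,0,0,1],[0,0,0,0,0,0,1],[0,0,0,0,0,-0.3,1],[0,0,0,0,0,-0.3,1],[0,0,0,0,0,-0.3,1],[0,0,0,0,0,-0.3,1],[0,0,0,0,0,-0.2,1],[0,0,0,0,0,0,1],[0,0,0,0,0,0,1]]]}}

```text
t: 13.18
tcp_pos: [0.5179, -0.1071, 0.4608]
orientation: [-180.0, 0.0, -178.0]
ft_force: [0.5, 0.3, -7.3]
opening: 0.0195
grip_force: 60.6
```

Run:
```python
from h import *
s=readout.get_state();print(s['t'],s['tcp_pos'],s['tcp_pos'][2]-.1992,s['orientation'],s['ft_force'],s['wrist_torque'])
im,K,E=cam("side"); c=cv2.convertScaleAbs(cv2.resize(im[130:220,280:400],(800,600),interpolation=cv2.INTER_CUBIC),alpha=1.5); cv2.imwrite("pics/m6.png",c[:,:,::-1])
```

```text
13.175 [ 0.5178687  -0.10709718  0.4607932 ] 0.2615932048568011 [-1.79998678e+02  1.42389078e-02 -1.77968743e+02] [ 0.51996929  0.28615664 -7.25826345] [ 0.04219435 -0.01863069  0.0190389 ]
```

View pics/m6.png

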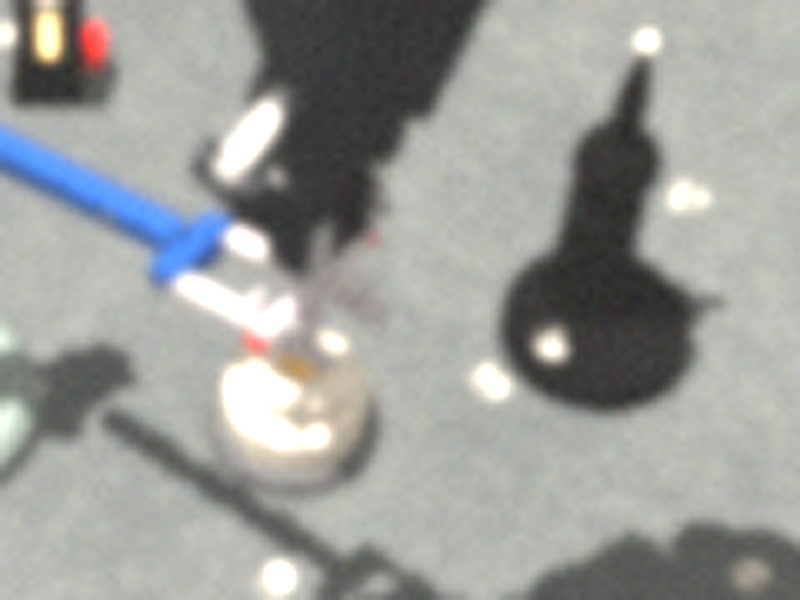

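The stem stands between the prongs, and the pin's left end at (257,343) is just in front of the near back lip. There is no contact force yet, so I'll lower gently onto the notch floor.

Emit:
{"method": "arm_command", "body": {"series": [[[0,0,0,0,0,-0.2,1],[0,0,0,0,0,-0.2,1],[0,0,0,0,0,-0.2,1],[0,0,0,0,0,-0.2,1],[0,0,0,0,0,-0.2,1],[0,0,0,0,0,-0.2,1],[0,0,0,0,0,0,1],[0,0,0,0,0,0,1]]]}}

```text
t: 14.22
tcp_pos: [0.5179, -0.1071, 0.4488]
orientation: [-180.0, 0.0, -178.0]
ft_force: [-0.5, -0.1, -6.0]
opening: 0.0195
grip_force: 60.7
```

Run:
```python
from h import *
F=[]
for i in range(4):
    s=readout.get_state();F.append(s['ft_force']); im,K,E=cam("side")
print(s['t'],s['tcp_pos'],s['tcp_pos'][2]-.1992,s['orientation'],np.mean(F,0),s['wrist_torque'])
c=cv2.convertScaleAbs(cv2.resize(im[130:220,260:380],(800,600),interpolation=cv2.INTER_CUBIC),alpha=1.5); cv2.imwrite("pics/m7.png",c[:,:,::-1])
```

```text
14.375 [ 0.51784442 -0.10711209  0.44880198] 0.24960197555244878 [-1.79991165e+02  1.20664017e-02 -1.77970122e+02] [ 0.16102911  0.41670191 -5.82858631] [-0.03357608  0.03315188 -0.02108701]
```

The fork now carries about 1.4 N, with no sideways force. Next I'll ease down, following the arm's arc.

Emit:
{"method": "arm_command", "body": {"series": [[[0,0,0,-0.04,0,-0.25,1],[0,0,0,-0.04,0,-0.25,1],[0,0,0,-0.04,0,-0.25,1],[0,0,0,-0.04,0,-0.25,1],[0,0,0,-0.035,0,-0.25,1],[0,0,0,-0.035,0,-0.25,1],[0,0,0,-0.035,0,-0.25,1],[0,0,0,-0.035,0,-0.25,1],[0,0,0,0,0,0,1],[0,0,0,0,0,0,1]]]}}

```text
t: 15.68
tcp_pos: [0.515, -0.1071, 0.4289]
orientation: [-180.0, 0.0, -178.0]
ft_force: [2.0, 0.1, -3.8]
opening: 0.0193
grip_force: 60.9
```

```bash
cat > st.py <<'E'
from h import *
F=[]
for i in range(5):
    s=readout.get_state();F.append(s['ft_force']); im,K,E=cam("side")
print(s['t'],s['tcp_pos'],s['tcp_pos'][2]-.1992,s['orientation'],np.mean(F,0),s['wrist_torque'],s['opening'])
c=cv2.convertScaleAbs(cv2.resize(im[130:220,260:380],(800,600),interpolation=cv2.INTER_CUBIC),alpha=1.5); cv2.imwrite("pics/last.png",c[:,:,::-1])
E
python3 st.py
```

```text
15.875 [ 0.51492646 -0.10708508  0.42885858] 0.22965858127307198 [-1.79994720e+02  3.39846215e-02 -1.77967989e+02] [ 1.76548247  0.15539193 -4.85106666] [-0.10911459 -0.45991262  0.06664128] 0.019292446962781425
```

View pics/last.png

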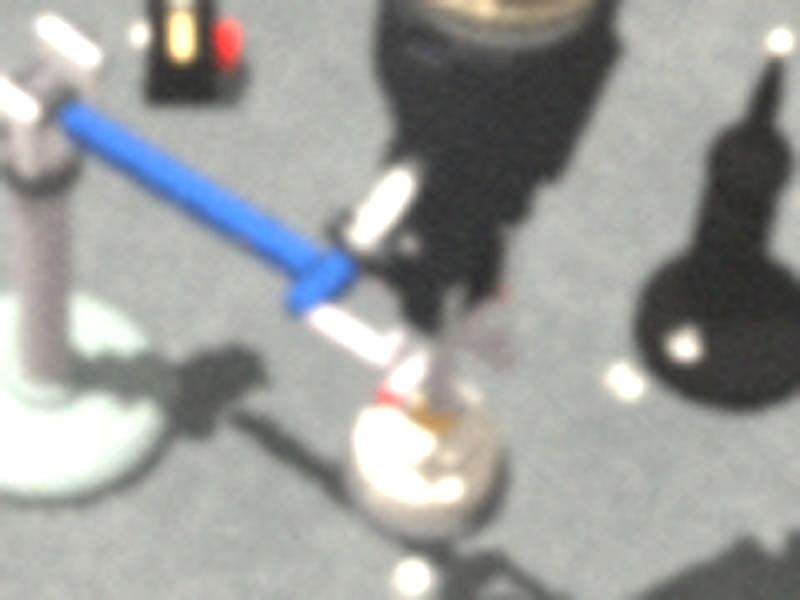

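The fork has sunk with the pin seated, left end at (388,398). The +1.8 N in x means the pin is leaning on the front lip, so I'll nudge +x by 1.5 mm.

Emit:
{"method": "arm_command", "body": {"series": [[[0,0,0,0.08,0,0,1],[0,0,0,0.07,0,0,1],[0,0,0,0,0,0,1],[0,0,0,0,0,0,1]]]}}

```text
t: 16.42
tcp_pos: [0.5159, -0.1071, 0.4284]
orientation: [-180.0, -0.1, -178.0]
ft_force: [-1.4, -0.2, -5.1]
opening: 0.019
grip_force: 60.9
```

```bash
python3 st.py
python3 - <<'E'
from h import *
im,K,E=cam("side"); h=cv2.cvtColor(im,cv2.COLOR_RGB2HSV); m=((h[...,0]>105)&(h[...,0]<130)&(h[...,1]>120)&(h[...,2]>50)).astype(np.uint8); m[230:]=0
p=np.argwhere(m)[:,::-1].astype(float)
a=np.array([.7145-.03,-.1015]); 
# thin shaft only: columns 272..298, per-column centre vs model lines for beam tilt
for th in (.22,.18,.14,.12,.1,.08,.06):
    q=[proj(K,E,[.7145-r*np.cos(th)*np.cos(.035),-.101-r*np.cos(th)*np.sin(.035),.21+r*np.sin(th)]) for r in(.03,.13)]
    res=[]
    for x in range(273,298):
        c=p[p[:,0]==x,1]
        if len(c): res.append([x,c.mean()-np.interp(x,[q[0][0],q[1][0]],[q[0][1],q[1][1]])])
    res=np.array(res); print(th,np.polyfit(res[:,0]-285,res[:,1],1).round(3))
E
```

```text
16.625 [ 0.5161843  -0.10712644  0.42861548] 0.22941548108838822 [-1.79993016e+02 -3.35056124e-02 -1.77969626e+02] [-1.30828239  0.05779571 -4.74632071] [-0.03289347  0.32157638 -0.00434943] 0.019049724693672204
0.22 [0.089 3.285]
0.18 [0.053 2.562]
0.14 [0.018 1.85 ]
0.12 [0.    1.498]
0.1 [-0.017  1.147]
0.08 [-0.035  0.799]
0.06 [-0.052  0.452]
```

Emit:
{"method": "arm_command", "body": {"series": [[[0,0,0,-0.03,0,-0.25,1],[0,0,0,-0.03,0,-0.25,1],[0,0,0,-0.02,0,-0.25,1],[0,0,0,-0.02,0,-0.25,1],[0,0,0,-0.02,0,-0.25,1],[0,0,0,-0.01,0,-0.25,1],[0,0,0,-0.01,0,-0.25,1],[0,0,0,0,0,-0.25,1],[0,0,0,0,0,-0.25,1],[0,0,0,0,0,-0.25,1],[0,0,0,0,0,0,1],[0,0,0,0,0,0,1]]]}}

```text
t: 18.23
tcp_pos: [0.515, -0.1071, 0.4038]
orientation: [-180.0, 0.0, -178.0]
ft_force: [1.7, 0.2, -3.6]
opening: 0.0193
grip_force: 61.2
```

```bash
python3 st.py
```

```text
18.425 [ 0.51497743 -0.10707588  0.40381977] 0.2046197658120757 [-1.79999285e+02  2.14345670e-02 -1.77969098e+02] [ 2.04617496 -0.21116019 -3.05025917] [-0.04836014 -0.59020077 -0.00920176] 0.01945951950240422
```

Emit:
{"method": "arm_command", "body": {"series": [[[0,0,0,0.05,0,0,1],[0,0,0,0.04,0,-0.25,1],[0,0,0,0.01,0,-0.25,1],[0,0,0,0.01,0,-0.25,1],[0,0,0,0.02,0,-0.25,1],[0,0,0,0.02,0,-0.25,1],[0,0,0,0.02,0,-0.25,1],[0,0,0,0.03,0,-0.25,1],[0,0,0,0.03,0,-0.25,1],[0,0,0,0.03,0,-0.25,1],[0,0,0,0.03,0,-0.25,1],[0,0,0,0,0,0,1],[0,0,0,0,0,0,1]]]}}

```text
t: 20.1
tcp_pos: [0.5179, -0.1071, 0.3788]
orientation: [-180.0, 0.0, -178.0]
ft_force: [0.9, 1.6, -0.2]
opening: 0.0191
grip_force: 61.4
```

```bash
python3 st.py
```

```text
20.3 [ 0.51786803 -0.10705973  0.37882868] 0.17962868485606792 [-1.79997460e+02  2.17674350e-02 -1.77964391e+02] [ 1.3360205   0.75537228 -0.34792108] [ 0.04434179 -0.16920189 -0.01012907] 0.019424344282482364
```

Emit:
{"method": "arm_command", "body": {"series": [[[0,0,0,0.05,0,0,1],[0,0,0,0,0,0,1],[0,0,0,0,0,0,1]]]}}

```text
t: 20.72
tcp_pos: [0.5182, -0.1071, 0.3786]
orientation: [-180.0, -0.0, -178.0]
ft_force: [1.6, 1.1, -1.0]
opening: 0.019
grip_force: 61.4
```

```bash
sed -i 's/range(5)/range(20)/; s/np.mean(F,0),/np.mean(F,0),np.std(F,0),/' st.py; python3 st.py
```

```text
21.675 [ 0.51819739 -0.10713142  0.37861094] 0.17941093694387528 [-1.79994233e+02 -3.29516261e-02 -1.77969814e+02] [-0.85505571  0.68625582 -0.6536409 ] [0.68579837 0.48535405 0.49265447] [0.1803214  0.2770058  0.02088577] 0.019225965842124014
```

View pics/last.png

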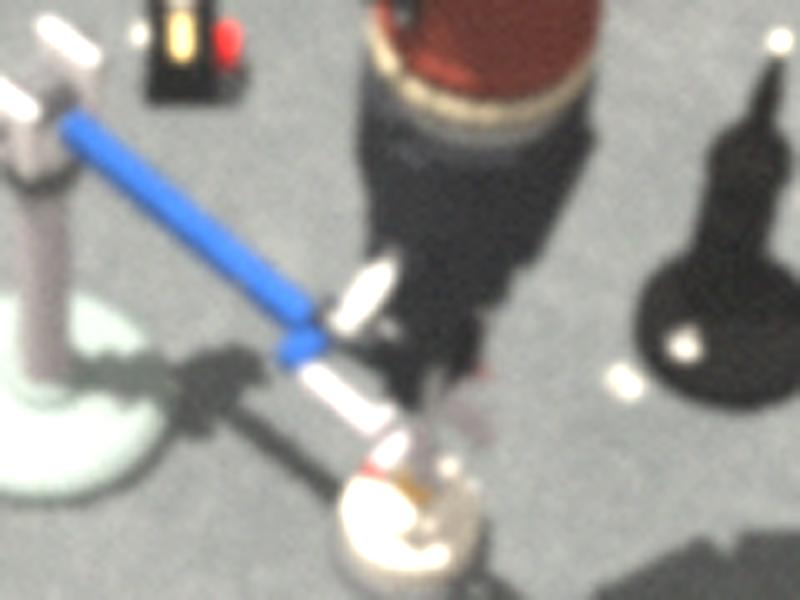

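The carrier hangs in the fork, pin left end at (372,470), with the arm now below level. About 0.65 N is still on the gripper, so I'll ease down further and recheck.

Emit:
{"method": "arm_command", "body": {"series": [[[0,0,0,0,0,-0.15,1],[0,0,0,0.02,0,-0.15,1],[0,0,0,0.02,0,-0.15,1],[0,0,0,0.02,0,-0.1,1],[0,0,0,0,0,0,1],[0,0,0,0,0,0,1]]]}}

```text
t: 22.48
tcp_pos: [0.519, -0.1071, 0.3733]
orientation: [-180.0, 0.0, -178.0]
ft_force: [-1.0, 0.7, -0.6]
opening: 0.0192
grip_force: 61.5
```

```bash
python3 st.py
```

```text
23.425 [ 0.51900073 -0.10711286  0.37325185] 0.17405184806711066 [-1.79997811e+02  1.73464078e-02 -1.77968794e+02] [-0.14820212  0.59816147  0.06326706] [0.57666493 0.44663239 0.52122683] [ 0.12606635 -0.02542849  0.00775725] 0.0192995234982579
```

Fz is 0.06 ± 0.12 N and Fx about -0.15 N, so the arm carries the whole weight. This agrees with the spring estimate (pin z ≈ 0.1755). Next I'll reduce the grip and open gently.

Emit:
{"method": "arm_command", "body": {"series": [[[0,0,0,0,0,0,1],[0,0,0,0,0,0,1],[0,0,0,0,0,0,1],[0,0,0,0,0,0,0.56],[0,0,0,0,0,0,0.54],[0,0,0,0,0,0,0.52],[0,0,0,0,0,0,0.5],[0,0,0,0,0,0,0.48],[0,0,0,0,0,0,0.44],[0,0,0,0,0,0,0.4],[0,0,0,0,0,0,0.3],[0,0,0,0,0,0,0.1],[0,0,0,0,0,0,-0.2],[0,0,0,0,0,0,-0.6],[0,0,0,0,0,0,-1],[0,0,0,0,0,0,-1],[0,0,0,0,0,0,-1],[0,0,0,0,0,0,-1]]], "grip_force": 20}}

```text
t: 25.72
tcp_pos: [0.5189, -0.1071, 0.3732]
orientation: [-180.0, -0.0, -178.0]
ft_force: [0.0, 0.8, -0.1]
opening: 0.0854
grip_force: 0.0
```

```bash
sed -i 's/range(20)/range(4)/' st.py; python3 st.py
```

```text
25.875 [ 0.51891376 -0.10712371  0.37320231] 0.17400230909742637 [-1.79997615e+02 -1.57050261e-03 -1.77970765e+02] [-0.08035848  0.43848725 -0.57651441] [0.20291415 0.49250805 0.62926905] [-0.01924077 -0.00078817 -0.01192748] 0.08518865766107378
```

View pics/last.png

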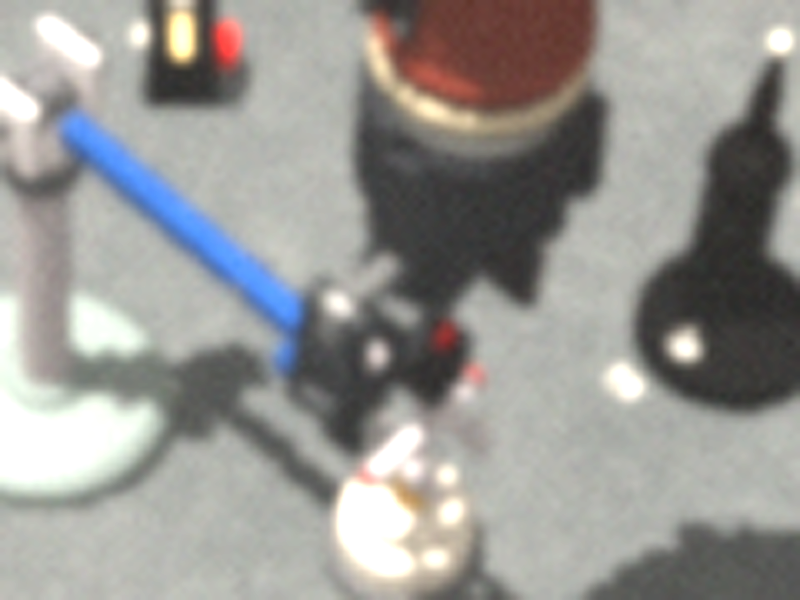

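The gripper is open and no longer touches the carrier. The carrier still hangs, with the red dot at (447,335) and the pin ends at (370,470) and (475,375). I'll retract straight up, then hand in.

Emit:
{"method": "arm_command", "body": {"series": [[[0,0,0,0,0,0.5,-1],[0,0,0,0,0,1,-1],[0,0,0,0,0,1.5,-1],[0,0,0,0,0,2,-1],[0,0,0,0,0,2,-1],[0,0,0,0,0,2,-1],[0,0,0,0,0,2,-1],[0,0,0,0,0,2,-1],[0,0,0,0,0,1,-1],[0,0,0,0,0,0,-1],[0,0,0,0,0,0,-1],[0,0,0,0,0,0,-1],[0,0,0,0,0,0,-1]]]}}

```text
t: 27.55
tcp_pos: [0.5189, -0.1072, 0.5127]
orientation: [180.0, -0.1, -178.0]
ft_force: [-0.1, -0.8, -0.9]
opening: 0.0851
grip_force: 0.0
```

Run:
```python
from h import *
import time
def dot():
    im,K,E=cam("side"); h=cv2.cvtColor(im,cv2.COLOR_RGB2HSV)
    m=(((h[...,0]<8)|(h[...,0]>172))&(h[...,1]>140)&(h[...,2]>60)).astype(np.uint8); m[:, :305]=0; m[:,345:]=0; m[:165]=0; m[230:]=0
    k,l,st,c=cv2.connectedComponentsWithStats(m); return [(c[i].round(1).tolist(),int(st[i,4])) for i in range(1,k)],im,K,E
for _ in range(4): d,im,K,E=dot(); print(d)
print(readout.get_state()['tcp_pos'],plane(K,E,d[0][0][0],.174+.061))
cv2.imwrite("pics/fin.png",cv2.convertScaleAbs(cv2.resize(im[130:220,260:380],(800,600),interpolation=cv2.INTER_CUBIC),alpha=1.5)[:,:,::-1])
```

```text
[([325.4, 179.8], 28)]
[([325.4, 179.8], 28)]
[([325.4, 179.8], 28)]
[([325.4, 179.8], 28)]Traceback (most recent call last):
  File "<stdin>", line 8, in <module>
  File "h.py", line 9, in plane
    o,d=ray(K,E,uv); return o+d*(z-o[2])/d[2]
        ~~~^^^^^^^^
  File "h.py", line 7, in ray
    R,t=E[:3,:3],E[:3,3]; return -R.T@t, R.T@np.linalg.solve(K,[uv[0],uv[1],1.])
                                                                ~~^^^
TypeError: 'float' object is not subscriptable
```

The head's red dot stays at (325.4, 179.8) over four frames, so the carrier hangs still and the gripper is clear above it. I won't view any more pictures, as I'm already one over the limit of ten. Handing in.

```bash
python3 -c "
from cell import robot; print(robot.job_done())"
```

```text
the job is handed in; nothing more can be done
None
```

The job is handed in, verdict not shown: the carrier hangs still in both fork notches, the arm carried its whole weight (0.06 ± 0.12 N left) before I let go, and the gripper is clear; I viewed 11 pictures, one over the limit of 10.

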